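Unlatch the jigger's control box and hold its sprung cover at the pointer

TASK

The cover of the jigger's control box is locked by a slotted captive screw: take the yellow-handled slot key from its wooden holder, turn the screw with it a quarter turn anticlockwise to its stop so that the latch tab clears the cover, and stand the key back in its holder. Then lift the sprung blue cover by its black bar handle until the cover lies along the red pointer, and finish while still holding it steady there (let go and it snaps shut). Do not shift the pointer or the loose cup, bowl and jar standing around.

Things in the scene. Friction and masses are not known exactly. Their poses are not given: they have to be found in the camera images.
- key_grip (a point): centre of the slot key's yellow handle, an upright flat paddle 36 mm along its x, 14 mm thick along y (grip across this), 44 mm tall (z, up); 74 mm above the blade's tip. Below it a steel shank, 10 mm in diameter, with a dark collar 32 mm in diameter whose underside, 32 mm above the tip, rests on the holder. About 60 g
- key_tip (a point): the middle of the lower end of the key's flat blade; axes as key_grip. The blade is 18 mm wide along x, 3.5 mm thick along y (2 mm in the lowest 4 mm) and 11 mm tall up to the shank
- holder_top (a point): centre of the top of the fixed wooden key holder, a 70 x 70 x 36 mm block on the table, with an upright slot right through it, 24 mm along its x and 16 mm along its y. The key stands in it with the blade along the slot (x along x, either way round)
- screw_slot (a point): centre of the top of the brass screw head (26 mm in diameter, slot open at both ends). The slot runs along this point's x axis, 6 mm wide, 8 mm deep; x also points along the steel latch tab, 28 mm long. z is up, 94 mm above the table. Turns with the screw
- screw (a joint): angle of the screw: 0 to 1.5 rad, growing anticlockwise seen from above; near 0 the tab lies over the cover and locks it, from about 1.25 it is clear, 1.5 is the stop. Stiff with friction of about 0.07 N m; stays where it is left
- cover_handle (a point): middle of the black round bar handle on the cover: 14 mm in diameter, 102 mm long along its y (parallel to the hinge), on two posts 90 mm apart; its axis lies 36 mm above the cover's top face and, when shut, 118 mm above the table. The cover's x axis points from the handle to the hinge; the point turns with the cover and can turn between the gripper's fingers
- cover_hinge (a point): middle of the cover's hinge axis (along y), at the far upper edge of the box, 76 mm above the table; turns with the cover. The handle lies 150 mm before it (-x), 42 mm above, 12 mm to +y. The grey box is fixed: 170 mm deep, 200 mm wide, 76 mm tall; a ledge at its front carries the screw 77 mm to the right of the handle
- cover (a joint): opening angle of the cover: 0 shut, growing as its front edge rises, up to 1.4 rad. A spring and its weight pull it shut: 3 to 6 N at the handle, measured square to the line from the hinge (up to about 11 N straight down at 0.8 rad)
- pointer (a joint): angle of the red pointer on the cover's hinge axis, measured the same way as the cover's: the cover lies along the pointer when both read the same. Stays where it is set, held by light friction
- pointer_tip (a point): the red tip (26 mm long, 8 mm wide) of the pointer, which swings about the cover's hinge axis left of the box, 168 mm from the axis; its x axis points at the axis
- terra_cup: terracotta cup, 66 mm across, 63 mm tall; origin at the centre of its foot; a bystander
- bisque_bowl: white bowl, 104 mm across, 43 mm tall; origin at the centre of its foot; a bystander
- slip_jar: white jar with a blue lid, 66 mm across, 88 mm tall; origin at the centre of its foot; a bystander
There are look-alikes about, which are no part of the job. What is meant by the part that bears key_grip is not turquoise, and is the larger of those in its own colour.

How it is judged:
By the outcome, as a careful person would: the job done as asked, in the order asked, and still so for the second after the job is handed in, while the arm keeps its last pose, push and grip.
It also fails if it takes over 67 s, if anything falls off the work surface, if the arm or the gripper's body presses on something with over 40 N, if the wrist force passes 120 N, or if a joint passes its speed limit or range.

ROBOT

A 6-joint arm with a two-finger parallel gripper is mounted at the origin on a cart in front of the work surface, level with it; the furniture and walls round the work are solid. World frame = base frame: x ahead of the robot, y to its left, z up, the work surface at z = 0. Lengths are in mm, angles in degrees, forces in N, time in s.
With the tool pointing down it reaches from about 375 to 900 mm from the base axis. Payload 3.1 kg.
Tool frame: the origin (TCP) lies on the mounting face of the last link; the fingertips stand 182 mm ahead of it and the grasp point (between the pads) lies 164 mm ahead of it; z points along the fingers, x is the direction in which the jaws open and shut, and the axes are right-handed (so a half turn about z gives the same grasp; the last joint's range is limited). The gripper opens to 87 mm and grips with 3 to 60 N. Pads are 19 mm wide; open, the fingers measure 117 mm over their backs; the gripper's body (75 mm by 190 mm) begins 51 mm behind the grasp point.
Start: joints at [-78.982, 30.224, 82.088, -0, 67.689, -10.227], TCP at [226.497, -582.492, 404.748] pointing down, gripper open.
Joint ranges: [-176.69, 176.69], [-43.24, 126.21], [12.49, 139.97], [-82, 262], [0, 151.66], [-163.58, 163.58]. Speed limits (degrees/s): [159.86, 159.86, 180, 180, 180, 180].

INTERFACE

Orientations are given as [roll, pitch, yaw] about the fixed x, y, z axes, in that order (R = Rz(yaw) Ry(pitch) Rx(roll)).
In Python, from cell import ctrl gives the robot as it stands.
- The arm moves only by the tool arm_command, never from a script. Its argument "moves" is a list of rows, each a list of 7 numbers: the turn, a rotation vector about the tool's x, y, z in rad, then the shift along the tool's x, y, z in units of 50 mm (1.0 is 50 mm), then the opening, from 0 (shut) to 1 (fully open). In form: [[rx, ry, rz, x, y, z, claw], ...]. A call has 1 to 8 rows; each row is the pose to reach, as a shift and turn from the pose commanded when the call began, along the tool's axes at that moment; what a row does not reach only later rows make up. A row lasts 1/10 s, in which the tool goes at most 50 mm and 8.59 degrees, less where a joint would pass 70% of its speed; a pose out of reach is approached as far as the arm can. A call with a gripper value outside its range is refused whole. The fingers move at their own pace and stop on an object; "newtons" is the grip in N (left out, the last holds). Time passes only in rows, so rows that repeat a pose let the fingers close. It gives the time, the measured TCP pose, the force and the opening at its end, in the units of the state.
- ctrl.sense(): the state, without advancing time (a new reading comes with each control period).
- ctrl.snapshot(name): name is "side" or "top"; returns the picture (400x640x3 uint8, red, green, blue); there is no depth.
- ctrl.calibration(name): a dict with "mtx" (3x3 intrinsics, pixels), "dist_coeffs" ([k1, k2, p1, p2, k3] as OpenCV has them; the pictures are not rectified), "extrinsics" (4x4, takes a point from world to camera coordinates). Camera axes: x right, y up, looking along -z (the intrinsics and any distortion apply to the point x, -y, -z); pixel columns grow to the right and rows downward; lengths in mm; the calibration is good to about 2 mm. A picture is of the moment at which its call begins. calibration takes no time and is no camera call.
- ctrl.hand_in(): hands the job in, once; it reports no verdict.
Trained networks look in the newest picture that a camera, given by its name, has taken for a name from the list of things; names that differ only in an ending like _2 or _b are one class to them, and where a whole thing is asked for, a point or a joint stands for the part that bears it (a point fixed in the world has none). Each returns a list of dicts, best first, with "score" (0 to 1); they miss things now and then, are a little off and sometimes report something else, mostly with a low value. They report only what shows in the picture. A call takes as long as a camera call. They do not tell look-alikes from the thing itself.
- ctrl.outline_of(camera, thing): "region" (400x640 bool, what is visible of it) and "centre" ([column, row] in pixels, amid what is visible of it).
The state is a dict: "clock": time; "joints": joint angles; "qvel": joint speeds; "effort": joint torques, N m; "position": TCP position; "eef_rot": TCP orientation; "force": force on the tool from outside, world axes, zero at the start; "torque": the same for the moment, N m; "opening": finger opening in mm.
Only numpy, scipy, OpenCV 4.12 (cv2) and the standard library are available. Lean on these libraries where they do the work, as an engineer would, in place of code of your own. Each camera call takes 0.05 s, during which the arm holds its last target. There are 200 camera calls.

## Working session

There is one attempt and no reset: what is moved stays moved. The work goes in short steps, Python scripts to look and compute and a tool call to move; the robot and the scene stay as the last step left them, time stands still between calls to the robot, and variables do not carry over. Pictures are saved under pics/ and viewed, about 8 in all and at most 12, crops included, and the job is handed in when it is done.

Besides the shell and the picture viewer there is one more tool, called after "Request:" by a JSON object that holds its "api" and its "payload". arm_command: Moves the arm, as the interface text tells. Its arguments: {"type":"object","properties":{"moves":{"type":"array"},"newtons":{"type":"number"}},"required":["moves"]}

```bash
ls; mkdir -p pics; python3 - <<'E'
from cell import ctrl
import cv2,numpy as np
print(ctrl.sense())
for n in ("side","top"):
    im=ctrl.snapshot(n); cv2.imwrite(f"pics/{n}0.png",im[:,:,::-1])
    c=ctrl.calibration(n); print(n,c)
    for t in ["key_grip","key_tip","holder_top","screw_slot","cover_handle","cover_hinge","cover","pointer","pointer_tip","terra_cup","bisque_bowl","slip_jar"]:
        try:
            for d in ctrl.outline_of(n,t): print(n,t,round(d["score"],2),np.round(d["centre"]),d["region"].sum())
        except Exception as e: print(t,e)
E
```

```text
pics
{'clock': 0.0, 'joints': array([-7.89836524e+01,  3.02805493e+01,  8.21565372e+01, -1.15598478e-03,
        6.76886397e+01, -1.02273443e+01]), 'qvel': array([ 0.0332129 ,  0.04206723, -0.11337526,  0.10183159,  0.06002211,
       -0.00644432]), 'effort': array([-9.14145476e-04, -4.40045786e+01, -1.76592797e+01,  6.34071068e-02,
        5.82780212e-02, -1.70462590e-04]), 'position': array([ 226.41838801, -582.18093162,  403.75338065]), 'eef_rot': array([-1.79978728e+02,  1.23918269e-01, -6.87558451e+01]), 'force': array([-0.19547821, -0.34892537, -0.64964468]), 'torque': array([-0.03680647,  0.02173573,  0.04351887]), 'opening': 87.45818174267599}
side {'mtx': array([[487.85760556,   0.        , 313.03341591],
       [  0.        , 487.85760556, 193.00892593],
       [  0.        ,   0.        ,   1.        ]]), 'dist_coeffs': array([-0.05189252,  0.        ,  0.        ,  0.        ,  0.        ]), 'extrinsics': array([[ 9.86801115e-01, -1.60921049e-01, -1.81100994e-02,
        -5.88977792e+02],
       [ 9.29919441e-02,  4.71557140e-01,  8.76918675e-01,
        -1.12187080e+02],
[... 1239 characters left out ...]
      -1.45098466e+03],
       [ 0.00000000e+00,  0.00000000e+00,  0.00000000e+00,
         1.00000000e+00]])}
top key_grip 0.58 [437. 235.] 75
top key_grip 0.56 [355. 235.] 215
top key_tip 0.68 [437. 234.] 64
top key_tip 0.68 [354. 235.] 195
top key_tip 0.52 [333. 226.] 61
top key_tip 0.47 [398. 242.] 113
top holder_top 0.71 [395. 243.] 362
top cover_handle 0.85 [318. 196.] 3220
top cover_handle 0.51 [280. 198.] 22
top cover_hinge 0.86 [318. 197.] 3265
top cover 0.57 [319. 196.] 3270
top pointer_tip 0.63 [334. 227.] 59
top pointer_tip 0.41 [286. 169.] 20
top terra_cup 0.6 [402. 241.] 85
top terra_cup 0.54 [246. 227.] 326
top bisque_bowl 0.94 [216. 180.] 522
top slip_jar 0.85 [178. 205.] 426
```

```bash
python3 - <<'E'
import cv2
a=cv2.imread("pics/side0.png")[110:310,200:460]; b=cv2.imread("pics/top0.png")[130:290,150:470]
cv2.imwrite("pics/sc.png",cv2.resize(a,None,fx=3,fy=3,interpolation=3)); cv2.imwrite("pics/tc.png",cv2.resize(b,None,fx=2.5,fy=2.5,interpolation=3))
E
```

```text
(no output)
```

View pics/sc.png

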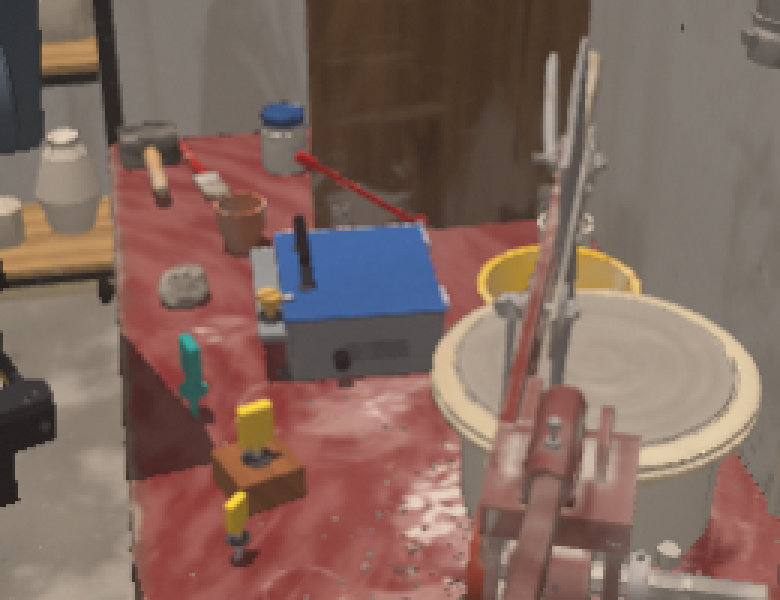

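View pics/tc.png

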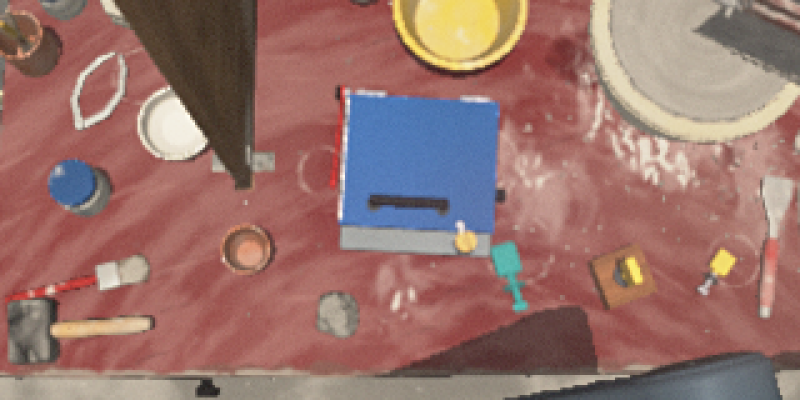

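Side crop: the yellow paddle in the holder is at full-frame (285,253). Key look-alikes are the small yellow key at (279,282) and the turquoise key at (264,235). In the top view these are (402,238), (437,235) and (355,235). I choose the large yellow key in the wooden holder. The screw is at (290,210) side and (336,226) top, and the bar is at (313,211) top. There is a dark panel left of the box at about (246,200).

```bash
cat > h.py <<'E'
from cell import ctrl
import cv2,numpy as np
from scipy.optimize import least_squares
F=np.diag([1,-1,-1.])
def cam(n):
    c=ctrl.calibration(n); E=c["extrinsics"]; return c["mtx"],c["dist_coeffs"],F@E[:3,:3],F@E[:3,3]
def proj(n,P):
    K,d,R,t=cam(n); return cv2.projectPoints(np.reshape(P,(-1,1,3)).astype(float),cv2.Rodrigues(R)[0],t,K,d)[0].reshape(-1,2)
def ray(n,p):
    K,d,R,t=cam(n); u=cv2.undistortPoints(np.array([[p]],float),K,d)[0,0]
    v=R.T@np.array([u[0],u[1],1]); return -R.T@t, v/np.linalg.norm(v)
def onz(n,p,z):
    o,v=ray(n,p); return o+v*(z-o[2])/v[2]
def tri(ps,pt):
    r=least_squares(lambda P:np.r_[proj("side",P)[0]-ps,proj("top",P)[0]-pt],onz("top",pt,80))
    return r.x,np.abs(r.fun).max()
S=lambda x,y:(200+x/3-.33,110+y/3-.33)
T=lambda x,y:(150+x/2.5-.3,130+y/2.5-.3)
E
python3 - <<'E'
from h import *
np.set_printoptions(precision=1,suppress=True)
print("cams",ray("side",(320,200))[0],ray("top",(320,200))[0])
for nm,s,t in [("cover fl",S(273,235),T(341,222)),("bl",S(425,226),T(345,95)),("br",S(447,310),T(498,102)),("fr",S(285,322),T(495,232)),
  ("bar L",S(298,217),T(368,203)),("bar R",S(305,262),T(448,206)),("screw",S(269,294),T(464,240)),("tab end",S(292,297),T(460,223)),
  ("key top",S(255,408),T(630,262)),("key mid",S(255,428),T(629,270)),("hold near cor",S(255,512),T(608,306)),("holdtop c",S(258,462),T(622,278)),
  ("ptip",S(300,156),T(334,185)),("phinge",S(425,222),T(340,92)),("cup",S(240,200),T(247,247)),("stone",S(185,288),T(338,314))]:
    P,e=tri(s,t); print(nm,P,round(e,1))
print("jar",onz("top",(178,205),88),"bowl",onz("top",(216,180),43))
print("panel tip",onz("top",T(243,185),0),onz("top",T(135,0),0))
for n in("side","top"):
    im=ctrl.snapshot(n)
    q=[(255,140,360,245),(245,110,345,180)] if n=="side" else [(270,155,450,265)]
    x0,y0,x1,y1={"side":(235,130,365,300),"top":(270,155,430,265)}[n]
    k={"side":3.5,"top":5}[n]
    cv2.imwrite(f"pics/{n}1.png",cv2.resize(im[y0:y1,x0:x1,::-1],None,fx=k,fy=k,interpolation=2))
E
```

```text
cams [  364.7 -1526.2   910. ] [ 297.3  -32.4 1539.1]
cover fl [524.5  21.5  82.4] 1.2
bl [703.5  16.6  77. ] 0.6
br [ 687.9 -188.2   81.9] 0.5
fr [ 511.1 -179.9   82.2] 0.8
bar L [546.5 -14.4 121.7] 0.1
bar R [ 541.5 -116.7  118.4] 0.3
screw [ 499.2 -138.1   94.6] 0.8
tab end [ 524.  -134.    85.3] 0.4
key top [ 463.3 -353.6   95.2] 2.4
key mid [ 459.  -356.8   73.6] 1.2
hold near cor [ 440.2 -349.5  -36.8] 4.3
holdtop c [ 457.  -356.2   31.4] 0.0
ptip [557.7  26.5 181. ] 0.3
phinge [706.1  23.3  79.2] 0.3
cup [495.2 145.2  70.9] 0.8
stone [411.8  27.8  16.9] 0.4
jar [573.7 377.5  88. ] bowl [668.7 263.1  43. ]
panel tip [593.9 160.9   0. ] [866.8 323.4   0. ]
```

View pics/top1.png

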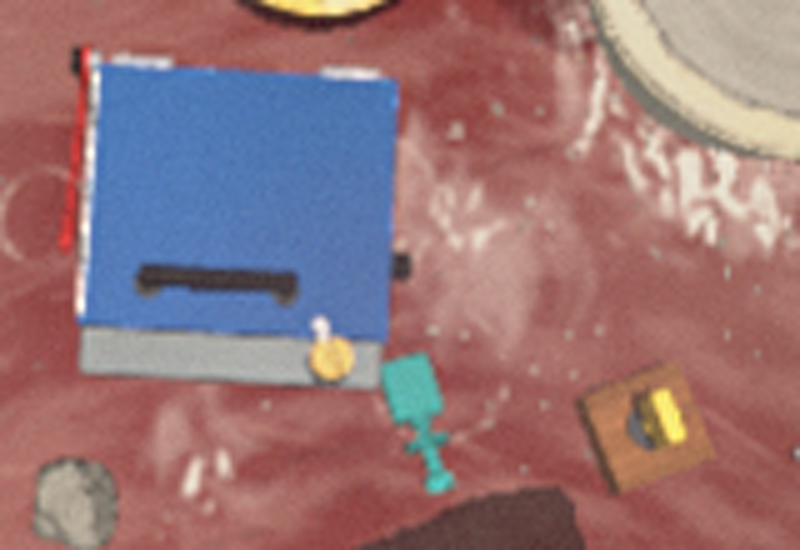

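View pics/side1.png

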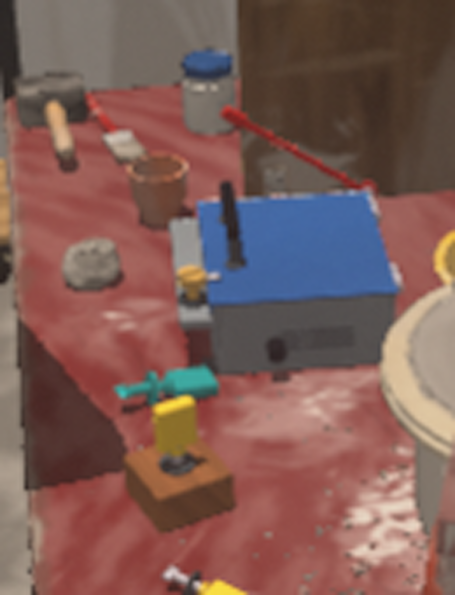

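Top crop: the paddle is centred at (403,238) full-frame with the holder around it, so the choice stands. The brass screw is at (336,227), with its tab pointing up-left. The two look-alike keys have since fallen flat and no longer matter. Next I fit the key, screw and box precisely from colour masks.

```bash
cat >> h.py <<'E'
def rz(a): c,s=np.cos(a),np.sin(a); return np.array([[c,-s,0],[s,c,0],[0,0,1]])
def boxpts(c,yaw,d):
    g=np.array([[i,j,k] for i in(-.5,.5) for j in(-.5,.5) for k in(-.5,.5)])*d; return g@rz(yaw).T+c
def hullmask(n,P,x0,y0,x1,y1,k=8):
    p=(proj(n,P)-[x0-.5,y0-.5])*k-.5
    m=np.zeros(((y1-y0)*k,(x1-x0)*k),np.uint8)
    cv2.fillConvexPoly(m,cv2.convexHull(np.round(p*16).astype(np.int32)),255,shift=4)
    return cv2.resize(m,(x1-x0,y1-y0),interpolation=cv2.INTER_AREA)/255.
def fit(gen,p0,masks,wins,steps):
    from scipy.optimize import minimize
    bl=lambda m:cv2.GaussianBlur(m,(0,0),1.2)
    M={n:bl(m.astype(float)) for n,m in masks.items()}
    f=lambda p:sum(((bl(hullmask(n,gen(p),*wins[n]))-M[n])**2).sum() for n in M)
    s=np.vstack([p0]+[np.array(p0)+np.eye(len(p0))[i]*steps[i] for i in range(len(p0))])
    r=minimize(f,p0,method="Nelder-Mead",options=dict(initial_simplex=s,xatol=.01,fatol=1e-4,maxiter=600))
    return r.x,r.fun
def hsv(im): return cv2.cvtColor(np.ascontiguousarray(im),cv2.COLOR_RGB2HSV)
def yellow(im,w):
    h=hsv(im)[w[1]:w[3],w[0]:w[2]].astype(int); return ((h[...,0]>20)&(h[...,0]<34)&(h[...,1]>150)&(h[...,2]>90)).astype(float)
E
cat > keyfit.py <<'E'
from h import *
def keyfit(p0,ims,half=22):
    wins={};masks={}
    for n in ims:
        c=proj(n,p0[:3])[0].astype(int); wins[n]=(c[0]-half,c[1]-half,c[0]+half,c[1]+half)
        masks[n]=yellow(ims[n],wins[n])
    gen=lambda p:boxpts(np.array(p[:3]),p[3],(36,14,44))
    return fit(gen,p0,masks,wins,(8,8,8,.2)),{n:m.sum() for n,m in masks.items()}
E
python3 - <<'E'
from h import *; from keyfit import keyfit
np.set_printoptions(precision=2,suppress=True)
ims={n:ctrl.snapshot(n) for n in("side","top")}
(p,f),a=keyfit([460,-356,78,.36],ims,16); print("key",p,np.degrees(p[3]),f,a)
# single-view checks
gen=lambda q:boxpts(np.array([q[0],q[1],78]),q[2],(36,14,44))
# cover: blue mask in both views
wins={"side":(285,175,355,225),"top":(275,155,360,230)}
M={}
for n in ims:
    w=wins[n];h=hsv(ims[n])[w[1]:w[3],w[0]:w[2]].astype(int)
    m=((h[...,0]>100)&(h[...,0]<125)&(h[...,1]>120)).astype(np.uint8)
    M[n]=cv2.morphologyEx(m,cv2.MORPH_CLOSE,np.ones((9,9),np.uint8)).astype(float)
g=lambda q:boxpts(np.array([q[0],q[1],82]),q[2],(q[3],q[4],0))
q,f=fit(g,[606,-82,-.07,178,202],M,wins,(5,5,.05,5,5)); print("cover",q,np.degrees(q[2]),f)
# bar: dark mask, top
def dark(im,w):
    h=im[w[1]:w[3],w[0]:w[2]].astype(int); return (h.max(2)<75)
for n,w in(("top",(293,203,335,218)),("side",(293,178,310,210))):
    ys,xs=np.nonzero(dark(ims[n],w)); print(n,len(xs),xs.min()+w[0],xs.max()+w[0],ys.min()+w[1],ys.max()+w[1],np.mean(xs)+w[0],np.mean(ys)+w[1])
# screw brass
for n,w in(("top",(328,216,346,236)),("side",(280,200,300,222))):
    h=hsv(ims[n])[w[1]:w[3],w[0]:w[2]].astype(int); m=(h[...,0]>12)&(h[...,0]<30)&(h[...,1]>110)&(h[...,2]>90)
    ys,xs=np.nonzero(m);print(n,"screw",m.sum(),xs.mean()+w[0],ys.mean()+w[1],xs.min()+w[0],xs.max()+w[0],ys.min()+w[1],ys.max()+w[1])
t=ims["top"][212:240,322:350,::-1]; s=ims["side"][196:224,276:304,::-1]
u=ims["side"][150:200,290:345,::-1]
k=ims["top"][222:262,382:422,::-1]
R=lambda a:cv2.resize(a,(390,290),interpolation=cv2.INTER_NEAREST)
cv2.imwrite("pics/z.png",np.vstack([np.hstack([R(t),R(s)]),np.hstack([R(u),R(k)])]))
E
```

```text
key [ 455.75 -360.8    80.78    0.92] 52.82342531606494 60.419167317922074 {'side': np.float64(148.0), 'top': np.float64(5.0)}
cover [606.04 -83.64  -0.06 173.5  195.56] -3.254173024574075 25.021271139214427
top 97 298 328 209 213 312.8144329896907 210.62886597938143
side 76 298 304 182 205 300.80263157894734 193.89473684210526
top screw 46 335.7173913043478 226.52173913043478 332 339 223 230
side screw 50 289.22 209.9 286 292 206 215
```

View pics/z.png

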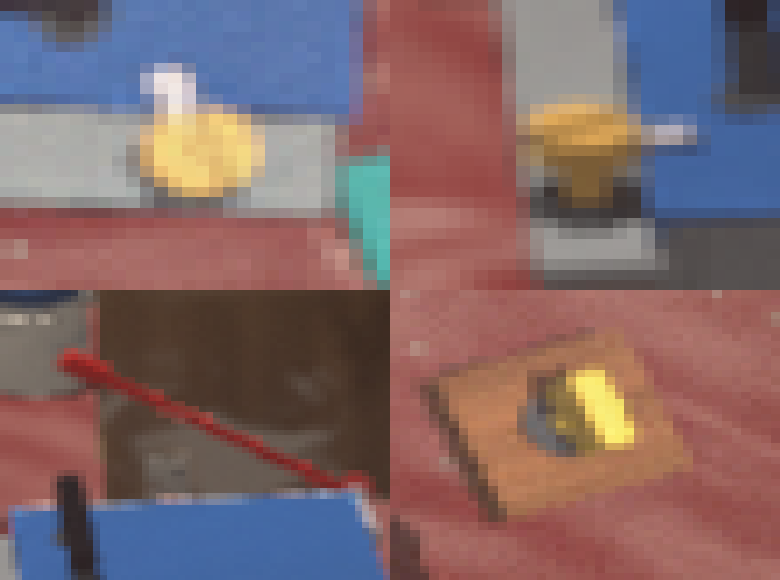

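The zoom shows the screw head at top (336,226.5) and side (289,207) with its tab up-left, the pointer tip at side (300,161), and the key and holder at top (403,239). My yellow threshold failed in the top view, so I'll fix that.

```bash
sed -i 's/(h\[...,0\]>20)&(h\[...,0\]<34)&(h\[...,1\]>150)&(h\[...,2\]>90)/(h[...,0]>19)\&(h[...,0]<35)\&(h[...,1]>100)\&(h[...,2]>80)/' h.py
python3 - <<'E'
from h import *; from keyfit import keyfit
np.set_printoptions(precision=2,suppress=True)
ims={n:ctrl.snapshot(n) for n in("side","top")}
for hf in(14,):
  (p,f),a=keyfit([460,-356,78,.36],ims,hf); print("key",p,np.degrees(p[3]),f,a)
  for n in ims:
    w=[int(v) for v in np.r_[proj(n,[460,-356,78])[0]-hf,proj(n,[460,-356,78])[0]+hf]]
    m=yellow(ims[n],w); print("\n".join("".join(".#"[int(v)] for v in r) for r in m[3:-3]))
# holder: wood+key mask top, top face z=36
w=(384,224,420,256);h=hsv(ims["top"])[w[1]:w[3],w[0]:w[2]].astype(int);im=ims["top"][w[1]:w[3],w[0]:w[2]].astype(int)
m=((h[...,0]>=7)&(h[...,0]<35)&(h[...,1]>105)).astype(np.uint8)
m=cv2.morphologyEx(m,cv2.MORPH_CLOSE,np.ones((7,7),np.uint8)).astype(float)
print("\n".join("".join(".#"[int(v)] for v in r) for r in m))
q,f=fit(lambda q:boxpts(np.array([q[0],q[1],18]),q[2],(70,70,36)),[457,-356,.36],{"top":m},{"top":w},(6,6,.2)); print("holder",q,np.degrees(q[2]),f)
# screw: head top centre, top and side head ellipse
print("screw z94 top",onz("top",(335.9,226.6),91),"side",onz("side",(289.2,207),90), tri((289.2,206.6),(335.9,226.6)))
print("tab end",onz("top",(333.6,218.2),85),onz("side",(295.3,209.3),86))
print("bar",onz("top",(313,210.7),120), tri((300.3,192.5),(313,210.7)))
# pointer: red mask side
h=hsv(ims["side"]).astype(int)
M=((h[...,0]<6)|(h[...,0]>174))&(h[...,1]>190); ys,xs=np.nonzero(M[150:185,296:345]); 
pts=np.c_[xs+296,ys+150]; print(len(pts)); vx,vy,cx,cy=cv2.fitLine(pts.astype(np.float32),cv2.DIST_HUBER,0,.01,.01).ravel()
e=[pts[pts[:,0].argmin()],pts[pts[:,0].argmax()]]; print("line",vx,vy,cx,cy,e)
# solve angle: plane box y offset d
bx=rz(-.065)
H=np.array([693,-88,76.])
for off in(105,112,118):
  for a in np.radians([32,34,36,38,40]):
    P=[H+bx@[-r*np.cos(a),off,r*np.sin(a)] for r in(60,168,181)]
    s=proj("side",P);d=(s-[cx,cy])@[-vy,vx];print(off,round(np.degrees(a)),d,s[2],proj("top",P)[2])
E
```

```text
key [ 456.76 -359.79   81.31    0.76] 43.81478401218866 18.770884907181028 {'side': np.float64(161.0), 'top': np.float64(57.0)}
............................
............................
............................
............................
..............#####.........
............########........
........###########.........
........###########.........
........###########.........
........###########.........
........###########.........
........###########.........
.........##########.........
.........##########.........
.........###########........
.........###########........
.........###########........
.........#########..........
.........########...........
..........#######...........
............#####...........
............................
............................
............................
............................
............................
............................
............................
..............###...........
.............####...........
............######..........
............######..........
.............######.........
............##.
[... 2115 characters left out ...]
[-6.77 -0.65  0.1 ] [299.86 160.  ] [283.36 203.62]
105 40 [-7.33 -2.23 -1.61] [300.94 158.67] [283.38 202.04]
112 32 [-5.59  3.5   4.62] [296.79 163.33] [281.06 207.9 ]
112 34 [-6.13  1.98  2.97] [297.71 161.92] [281.06 206.49]
112 36 [-6.67  0.43  1.31] [298.69 160.53] [281.06 205.02]
112 38 [-7.22 -1.13 -0.38] [299.71 159.17] [281.07 203.49]
112 40 [-7.77 -2.71 -2.08] [300.79 157.85] [281.08 201.9 ]
118 32 [-5.97  3.08  4.2 ] [296.68 162.61] [279.12 207.78]
118 34 [-6.51  1.56  2.55] [297.6  161.21] [279.11 206.37]
118 36 [-7.05  0.02  0.89] [298.57 159.83] [279.11 204.9 ]
118 38 [-7.6  -1.54 -0.79] [299.59 158.47] [279.11 203.37]
118 40 [-8.15 -3.11 -2.49] [300.67 157.15] [279.11 201.78]
```

```bash
cat > mv.py <<'E'
from scipy.spatial.transform import Rotation as Ro
import numpy as np
def rel(c_pos,c_rpy,t_pos,t_rpy):
    A=Ro.from_euler("xyz",c_rpy,degrees=True);B=Ro.from_euler("xyz",t_rpy,degrees=True)
    return np.round(np.r_[(A.inv()*B).as_rotvec(),A.inv().apply(np.subtract(t_pos,c_pos))/50],3)
def after(c_pos,c_rpy,row):
    A=Ro.from_euler("xyz",c_rpy,degrees=True)
    return np.round(c_pos+A.apply(np.array(row[3:6])*50),2),np.round((A*Ro.from_rotvec(row[:3])).as_euler("xyz",degrees=True),2)
E
python3 - <<'E'
from h import *; from mv import *
np.set_printoptions(precision=2,suppress=True)
print(onz("top",(403.3,237.8),100))
for k in [(460.4,-359,78),(458,-357,78)]:
  t=boxpts(np.array(k),np.radians(22),(36,14,44)); print(proj("top",t[1::2]).mean(0),proj("side",[k]))
P=[226.497,-582.492,404.748];r=[180,0,-68.755]
for z in(320,242): print(rel(P,r,[460,-358,z],[180,0,-68]))
E
```

```text
[ 459.71 -357.58  100.  ]
[403.72 237.59] [[286.24 251.28]]
[403.15 238.34] [[285.35 250.97]]
[ 0.    0.   -0.01 -2.49 -5.98  1.7 ]
[ 0.    0.   -0.01 -2.49 -5.98  3.25]
```

Request:
{"api": "arm_command", "payload": {"moves": [[0,0,-0.013,-0.6,-1.5,0.4,0.6],[0,0,-0.013,-1.0,-2.4,0.7,0.6],[0,0,-0.013,-1.4,-3.3,1.0,0.6],[0,0,-0.013,-1.8,-4.2,1.3,0.6],[0,0,-0.013,-2.1,-5.1,1.6,0.6],[0,0,-0.013,-2.49,-5.98,1.7,0.6],[0,0,-0.013,-2.49,-5.98,1.7,0.6],[0,0,-0.013,-2.49,-5.98,1.7,0.6]], "newtons": 25}}

```text
clock: 2.4
position: [462.5, -354.4, 318.7]
eef_rot: [-180.0, 0.2, -67.7]
force: [-0.5, -0.4, 1.0]
opening: 52.3
```

```bash
python3 - <<'E'
from h import *
s=ctrl.sense();print(s["position"],s["eef_rot"],s["opening"],s["clock"])
a=ctrl.snapshot("side")[150:300,220:360,::-1];b=ctrl.snapshot("top")[200:290,370:460,::-1]
cv2.imwrite("pics/p1.png",np.hstack([cv2.resize(a,(400,430),interpolation=2),cv2.resize(b,(400,430),interpolation=2)]))
E
```

```text
[ 462.47145603 -354.37366507  318.71339886] [-1.79983062e+02  1.66014771e-01 -6.76846598e+01] 52.31593948003659 2.4
```

View pics/p1.png

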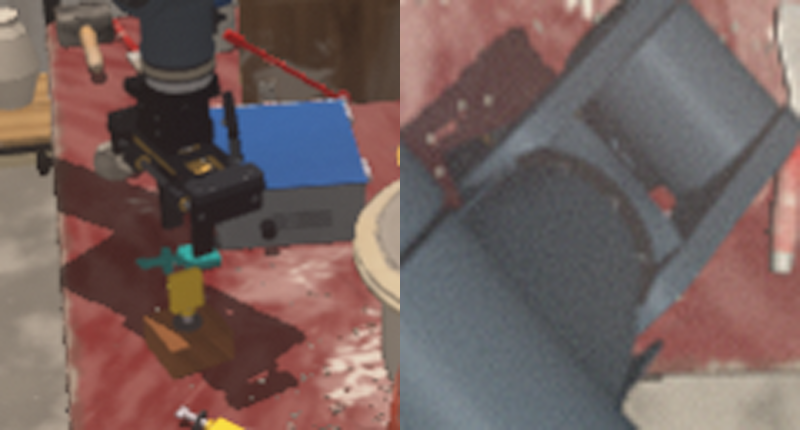

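```bash
python3 - <<'E'
from cell import ctrl
for i in range(3):
  s=ctrl.sense();print(s["position"],s["joints"],s["qvel"],s["clock"]); ctrl.snapshot("side")
E
```

```text
[ 460.66252833 -357.49772977  319.63120287] [-4.87812525e+01  3.33058491e+01  9.27364294e+01 -3.33052118e-02
  5.39608251e+01  1.91089626e+01] [-2.32489177 -0.6062776  -0.47716224 -0.16877232 -0.10290327  0.04421122] 2.5
[ 460.11337348 -358.39290968  319.89437192] [-4.88814265e+01  3.32868373e+01  9.27196354e+01 -3.42829581e-02
  5.39595130e+01  1.91103554e+01] [-1.66078418 -0.33046127 -0.29686347  0.03026292 -0.11829142  0.19907565] 2.55
[ 459.7144689  -358.94298944  320.04206164] [-4.89484280e+01  3.32739812e+01  9.27152301e+01 -3.00223396e-02
  5.39601075e+01  1.91151652e+01] [-1.04241427 -0.24898113 -0.0687827   0.06125319  0.00726913  0.0924618 ] 2.6
```

Request:
{"api": "arm_command", "payload": {"moves": [[0,0,0,0,0,0.7,0.6],[0,0,0,0,0,1.3,0.6],[0,0,0,0,0,1.55,0.6],[0,0,0,0,0,1.55,0.6],[0,0,0,0,0,1.55,0.0],[0,0,0,0,0,1.55,0.0],[0,0,0,0,0,1.55,0.0],[0,0,0,0,0,1.55,0.0]], "newtons": 25}}

```text
clock: 3.45
position: [460.3, -358.3, 243.3]
eef_rot: [-180.0, -0.1, -68.0]
force: [0.8, 0.3, -0.5]
opening: 27.8
```

Request:
{"api": "arm_command", "payload": {"moves": [[0,0,0,0,0,0,0],[0,0,0,0,0,0,0],[0,0,0,0,0,0,0],[0,0,0,0,0,0,0]], "newtons": 40}}

```text
clock: 3.85
position: [460.1, -358.0, 242.5]
eef_rot: [-180.0, -0.0, -68.0]
force: [-0.5, 1.4, 3.6]
opening: 13.4
```

Request:
{"api": "arm_command", "payload": {"moves": [[0,0,0,0,0,-0.4,0],[0,0,0,0,0,-0.9,0],[0,0,0,0,0,-1.5,0],[0,0,0,0,0,-2.2,0],[0,0,0,0,0,-2.3,0]]}}

```text
clock: 4.35
position: [461.0, -359.0, 361.2]
eef_rot: [-179.8, -0.5, -68.0]
force: [0.4, -0.8, -0.2]
opening: 13.8
```

```bash
python3 - <<'E'
from h import *
np.set_printoptions(precision=2,suppress=True)
ims=[cv2.imread("pics/top0.png")[:,:,::-1]]+[ctrl.snapshot("top") for _ in range(4)]
A=np.mean([i.astype(float) for i in ims],0)
cv2.imwrite("pics/avg.png",A[:,:,::-1])
W=A[212:240,322:350]
sat=W.max(2)-W.min(2)
np.set_printoptions(linewidth=200)
print("yellowness R-B");print((W[:,:,0]-W[:,:,2])[8:22,7:21].astype(int))
print("R tab");print(W[2:14,6:20,0].astype(int))
print("std", np.std([i.astype(float) for i in ims],0)[212:240,322:350].mean())
E
```

```text
yellowness R-B
[[-29 -29 -29 -16  -8  -8 -10 -22 -27 -26 -24 -21 -22 -27]
 [-29 -30 -31 -23 -10  -9 -10 -19 -24 -27 -25 -26 -23 -21]
 [-20 -23 -21 -21  -9  -5  -5  -4  -2  -9 -15 -20 -20 -19]
 [-14 -13 -12 -10   2   4   5   9  13  12   5  -8 -10 -10]
 [-11 -12 -10   0  11  10   7   9  11  11   9  -1  -9  -7]
 [-11 -12 -10   4  12  11  11  11  12  11  11   2  -8  -8]
 [-11 -13  -9   6  10   8  10  10  11  12  11   5  -9  -9]
 [-12 -13 -10   7  10  11  10  10  10  11  11   4 -10 -10]
 [-12 -12 -12   1  11  10   9  10  11   9   8  -1 -10 -11]
 [-13 -12 -13 -10   3  11  10  11  11   9   2  -9 -10 -10]
 [-13 -12 -14 -14 -10   0   7   7   5  -4 -11 -12 -10 -11]
 [-13 -14 -13 -12 -13 -10 -10  -9 -11 -12 -13 -12 -11 -11]
 [ -5  -7  -6  -5  -4  -5  -7  -7  -6  -8  -9  -8  -9  -9]
 [  1   0   1   0   1   1   0   1   0   0   0  -1   0   0]]
R tab
[[ 94  93  85  84  83  80  80  82  84  82  84  86  87  87]
 [ 97  87  80  82  77  80  82  82  84  82  84  83  86  88]
 [ 84  84  83  82  82  86  85  88  86  83  84  82  84  87]
 [ 87  85  86  85  86  91  91  88  88  88  84  83  84  85]
 [ 88  86  88  90  96 106 107  95  88  86  87  85  83  82]
 [ 88  89  91  94 110 122 121 109  90  88  87  86  83  83]
 [ 90  92  93  95 110 122 122 116  93  88  88  89  88  83]
 [ 96  96  95  94  98 115 121 116  99  93  90  89  86  85]
 [106 103 101 101 100 112 125 119 111 110 104  96  89  87]
 [113 109 109 109 107 120 126 120 118 123 121 114  98  96]
 [117 114 114 117 117 125 127 125 123 122 124 122 110 105]
 [116 116 116 111 122 129 125 125 121 124 122 122 117 107]]
std 15.729822401111806[ WARN:0@26.691] global loadsave.cpp:1063 imwrite_ Unsupported depth image for selected encoder is fallbacked to CV_8U.
```

```bash
python3 - <<'E'
from h import *; from mv import *
np.set_printoptions(precision=2,suppress=True)
for z in (92,93,94): c=onz("top",(336.05,226.6),z);print(c)
c=onz("top",(336.05,226.6),93)
for z in (84,87):
  for p in((333.55,219.5),(333.5,218.5),(334.0,221)):
    d=onz("top",p,z)-c; print(z,p,d,np.degrees(np.arctan2(d[1],d[0])))
# side: current view of tab from start image
d=onz("side",(295.3,209.3),86)-c;print(d)
P,r=after([226.497,-582.492,404.748],[180,0,-68.755],[0,0,-.013,-2.49,-5.98,1.7]);P[2]-=1.55*50-2.3*50
print(P,r)
for z in(352,): print(rel(P,r,[c[0],c[1],z],[180,0,12-90]))
E
```

```text
[ 499.09 -140.77   92.  ]
[ 498.95 -140.69   93.  ]
[ 498.81 -140.62   94.  ]
84 (333.55, 219.5) [24.73  7.08 -9.  ] 15.96868468102891
84 (333.5, 218.5) [28.04  7.18 -9.  ] 14.365116616662277
84 (334.0, 221) [19.76  5.69 -9.  ] 16.06781773135016
87 (333.55, 219.5) [24.26  7.28 -6.  ] 16.712716948988078
87 (333.5, 218.5) [27.57  7.39 -6.  ] 15.006285720797235
87 (334.0, 221) [19.3  5.9 -6. ] 17.00317571078599
[17.26  2.21 -7.  ]
[ 460.06 -358.11  357.25] [180.     0.   -68.01]
[ 0.   -0.    0.17 -3.74 -2.35  0.1 ]
```

Request:
{"api": "arm_command", "payload": {"moves": [[0,0,0.05,-0.6,-0.38,0.05,0],[0,0,0.1,-1.4,-0.88,0.1,0],[0,0,0.14,-2.2,-1.38,0.1,0],[0,0,0.14,-3.0,-1.88,0.1,0],[0,0,0.14,-3.5,-2.2,0.1,0],[0,0,0.14,-3.74,-2.35,0.1,0],[0,0,0.14,-3.74,-2.35,0.1,0],[0,0,0.14,-3.74,-2.35,0.1,0]]}}

```text
clock: 5.35
position: [499.1, -141.6, 351.6]
eef_rot: [180.0, -0.0, -76.0]
force: [-0.2, -0.5, -1.0]
opening: 13.4
```

Request:
{"api": "arm_command", "payload": {"moves": [[0,0,0,0,0,0,0],[0,0,0,0,0,0,0],[0,0,0,0,0,0,0]]}}

```text
clock: 5.65
position: [498.9, -141.9, 352.2]
eef_rot: [-180.0, -0.0, -76.1]
force: [-0.6, 0.5, -0.4]
opening: 14.0
```

```bash
python3 - <<'E'
from h import *
s=ctrl.sense();print(s["position"],s["eef_rot"],s["opening"],s["clock"],s["force"])
a=np.mean([ctrl.snapshot("side") for _ in range(3)],0).astype(np.uint8)
cv2.imwrite("pics/sk.png",a[:,:,::-1])
a=a[170:220,265:325,::-1]
cv2.imwrite("pics/p2.png",cv2.resize(a,(720,600),interpolation=2))
p=s["position"]
print("pred tip",proj("side",[p-[0,0,238.5],p-[0,0,164],[498.9,-140.6,94]]))
E
```

```text
[ 498.90051923 -141.87214246  352.24086055] [-1.79994902e+02 -1.73285676e-02 -7.61314155e+01] 14.005741448916355 5.65 [-0.62085516  0.46048213 -0.3612915 ]
pred tip [[289.90345238 203.05209258]
 [288.95414385 182.91542349]
 [290.1020988  208.04545821]]
```

View pics/p2.png

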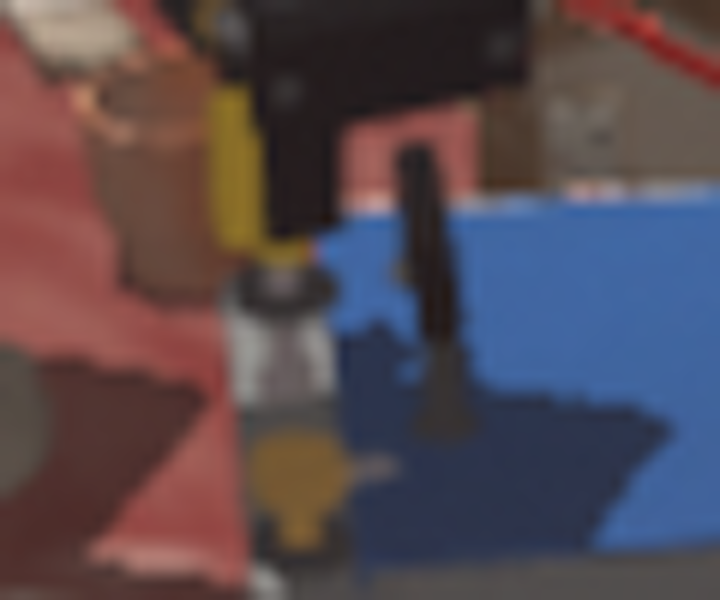

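The side zoom (12x) shows the key shank at column ~284 and the screw at ~300, so the key sits about 3.5 mm short in x. The tip is just above the head. I'll correct along the slot and re-read.

Request:
{"api": "arm_command", "payload": {"moves": [[0,0,0,0,-0.07,0,0],[0,0,0,0,-0.07,0,0],[0,0,0,0,-0.07,0,0],[0,0,0,0,-0.07,0,0]]}}

```text
clock: 6.2
position: [502.4, -139.8, 352.3]
eef_rot: [180.0, 0.0, -76.0]
force: [-0.6, -0.1, -0.6]
opening: 13.8
```

```bash
python3 - <<'E'
from h import *
np.set_printoptions(precision=2,suppress=True,linewidth=200)
a=np.mean([ctrl.snapshot("side") for _ in range(4)],0)
s=ctrl.sense();print(s["position"],s["eef_rot"],s["force"],s["torque"],s["clock"])
for r in (197,199,200,201,202,203): print(r,a[r,280:298].mean(1).astype(int))
for r in (205,206,207,208,209,210): print(r,(a[r,280:298,0]-a[r,280:298,2]).astype(int))
t=np.mean([ctrl.snapshot("top") for _ in range(2)],0).astype(np.uint8)
print("pred",proj("side",[s["position"]-[0,0,238.5]]))
E
```

```text
[ 502.37 -139.8   352.24] [180.     0.   -76.02] [ 0.74  0.49 -0.5 ] [-0.03 -0.01  0.01] 6.4
197 [101 105 108 116 136 148 147 134 107  91  97 107 103  90  89  76  58  58]
199 [ 91  92  94  99 127 148 148 137 113  97  98 103  89  58  57  58  57  57]
200 [ 93  91  92  91 121 148 140 122 104  96  96  95  82  57  57  57  57  57]
201 [ 78  75  82  86 118 147 136 112  97  98  98  95  85  63  57  57  58  57]
202 [ 55  53  64  79 119 148 142 116  94  96  92  87  79  65  57  57  58  58]
203 [ 57  55  67  84 105 118 115  97  84  83  78  75  69  60  57  57  58  58]
205 [ 32  56  74  75  50   5   5   8  16  19  16  12   3 -18 -31 -30 -30 -31]
206 [ 45  65  74  75  52  13  23  38  45  49  46  42  31  -2 -31 -31 -30 -31]
207 [ 65  73  73  75  55  28  48  64  65  66  66  65  54  21 -13 -21 -21 -25]
208 [73 74 73 74 58 40 57 65 65 66 65 64 61 44 15  0 -1 -8]
209 [74 75 74 75 61 44 64 72 65 65 65 65 66 53 21 -1 -1 -9]
210 [ 76  76  75  75  60  51  70  72  66  66  65  66  67  46   4 -20 -23 -29]
pred [[290.88 202.64]]
```

Request:
{"api": "arm_command", "payload": {"moves": [[0,0,0,0,0.02,0.2,0],[0,0,0,0,0.02,0.34,0],[0,0,0,0,0.02,0.34,0],[0,0,0,0,0.02,0.4,0],[0,0,0,0,0.02,0.44,0],[0,0,0,0,0.02,0.44,0],[0,0,0,0,0.02,0.44,0]], "newtons": 50}}

```text
clock: 7.2
position: [501.5, -140.1, 330.3]
eef_rot: [-180.0, -0.0, -76.0]
force: [0.2, 0.3, -0.4]
opening: 13.7
```

Request:
{"api": "arm_command", "payload": {"moves": [[0,0,0,0,0,0.04,0],[0,0,0,0,0,0.08,0],[0,0,0,0,0,0.1,0],[0,0,0,0,0,0.1,0]]}}

```text
clock: 7.6
position: [501.3, -140.0, 325.0]
eef_rot: [180.0, 0.0, -76.0]
force: [-0.5, 0.2, -1.3]
opening: 13.7
```

Request:
{"api": "arm_command", "payload": {"moves": [[0,0,-0.1,0,0.0,0,0],[0,0,-0.2,-0.01,0.0,0,0],[0,0,-0.3,-0.015,0.002,0,0],[0,0,-0.4,-0.02,0.004,0,0],[0,0,-0.4,-0.02,0.004,0,0]]}}

```text
clock: 8.1
position: [500.6, -138.8, 325.0]
eef_rot: [180.0, 0.1, -53.1]
force: [-0.4, 2.2, 0.1]
opening: 13.7
```

```bash
python3 - <<'E'
from h import *
s=ctrl.sense();print(s["position"],s["eef_rot"],s["force"],s["torque"],s["opening"])
E
```

```text
[ 500.61377978 -138.75838222  324.97518898] [ 1.79980688e+02  1.15657362e-01 -5.31428822e+01] [-0.35165212  2.21242936  0.12319492] [ 0.47598051  0.17341222 -0.08010957] 13.703303054421754
```

Request:
{"api": "arm_command", "payload": {"moves": [[0,0,-0.13,-0.006,0.001,0,0],[0,0,-0.26,-0.013,0.002,0,0],[0,0,-0.39,-0.019,0.004,0,0],[0,0,-0.52,-0.025,0.007,0,0],[0,0,-0.65,-0.03,0.01,0,0],[0,0,-0.75,-0.034,0.013,0,0],[0,0,-0.75,-0.034,0.013,0,0]]}}

```text
clock: 8.8
position: [499.2, -138.0, 325.0]
eef_rot: [-180.0, 0.1, -10.3]
force: [-0.4, 2.6, -0.5]
opening: 13.8
```

```bash
python3 - <<'E'
from h import *
s=ctrl.sense();print(s["position"],s["eef_rot"],s["force"],s["torque"],s["opening"])
E
```

```text
[ 499.17823713 -137.95204351  325.00607163] [-1.79956355e+02  6.95425881e-02 -1.02771444e+01] [-0.36976569  2.57480468 -0.49243877] [ 0.41047677  0.04960318 -0.1102648 ] 13.75011907502305
```

Request:
{"api": "arm_command", "payload": {"moves": [[0,0,-0.06,-0.003,0.0,0,0],[0,0,-0.12,-0.006,0.0,0,0],[0,0,-0.12,-0.006,0.0,0,0]]}}

```text
clock: 9.1
position: [498.9, -137.9, 325.0]
eef_rot: [-180.0, 0.1, -3.5]
force: [-1.0, 1.9, -0.9]
opening: 13.7
```

```bash
python3 - <<'E'
from h import *
s=ctrl.sense();print(s["position"],s["eef_rot"],s["force"],s["torque"],s["opening"])
E
```

```text
[ 498.91994783 -137.94094444  325.03592918] [-1.79953767e+02  5.61455575e-02 -3.46717280e+00] [-0.98396765  1.9285275  -0.92571632] [ 0.44438198  0.07608057 -0.0720899 ] 13.74258404872569
```

Request:
{"api": "arm_command", "payload": {"moves": [[0,0,-0.06,-0.003,0.0,0,0],[0,0,-0.12,-0.006,0.0,0,0],[0,0,-0.12,-0.006,0.0,0,0]]}}

```text
clock: 9.4
position: [498.7, -137.9, 325.0]
eef_rot: [-180.0, 0.0, 3.4]
force: [-0.5, 2.0, -1.8]
opening: 13.8
```

```bash
python3 - <<'E'
from h import *
s=ctrl.sense();print(s["position"],s["eef_rot"],s["force"],s["torque"],s["opening"])
E
```

```text
[ 498.65479104 -137.93988929  325.01843754] [-1.79950199e+02  4.67234495e-02  3.41057960e+00] [-0.49596512  2.04640565 -1.82732481] [ 0.55544922  0.00101694 -0.05141921] 13.768478393133947
```

Request:
{"api": "arm_command", "payload": {"moves": [[0,0,-0.06,-0.003,0.0,0,0],[0,0,-0.12,-0.006,0.0,0,0],[0,0,-0.12,-0.006,0.0,0,0]]}}

```text
clock: 9.7
position: [498.3, -138.0, 325.0]
eef_rot: [-179.9, 0.0, 10.2]
force: [-1.3, 3.0, -1.7]
opening: 13.7
```

```bash
python3 - <<'E'
from h import *
s=ctrl.sense();print(s["position"],s["eef_rot"],s["force"],s["torque"],s["opening"])
E
```

```text
[ 498.34658353 -138.00468089  325.02889319] [-1.79931313e+02  2.92121707e-02  1.02141226e+01] [-1.34731612  3.00877424 -1.67230723] [ 0.51315381  0.06820402 -0.4527885 ] 13.717283915638152
```

Request:
{"api": "arm_command", "payload": {"moves": [[0,0,0.07,0.003,0,0,0],[0,0,0.07,0.003,0,-0.2,0],[0,0,0.07,0.003,0,-0.5,0],[0,0,0.07,0.003,0,-0.6,0],[0,0,0.07,0.003,0,-0.6,0]]}}

```text
clock: 10.2
position: [499.3, -138.7, 356.8]
eef_rot: [179.8, -0.2, 6.5]
force: [-1.0, 0.5, 0.1]
opening: 13.8
```

```bash
cat > pose.py <<'E'
from mv import *
P,r=[460.06,-358.11,357.25],[180,0,-68.01]
for row in [[0,0,.14,-3.74,-2.35,.1],[0,0,0,0,-.07,0],[0,0,0,0,.02,.44],[0,0,0,0,0,.1],[0,0,-.4,-.02,.004,0],[0,0,-.75,-.034,.013,0]]+[[0,0,-.12,-.006,0,0]]*3+[[0,0,.07,.003,0,-.6]]:
    P,r=after(P,r,row)
E
python3 - <<'E'
from h import *; from pose import *
print(P,r,ctrl.sense()["position"],ctrl.sense()["eef_rot"])
print(rel(P,r,[460.06,-358.11,357.25],[180,0,-68.01]))
E
```

```text
[ 498.69 -138.15  355.25] [-180.      0.      6.49] [ 499.28214692 -138.66187532  356.80749643] [179.82581864  -0.1877633    6.4805443 ]
[-0.    -0.     1.3   -1.265  4.284 -0.04 ]
```

Request:
{"api": "arm_command", "payload": {"moves": [[0,0,0.14,-0.1,0.35,-0.04,0],[0,0,0.28,-0.27,0.9,-0.04,0],[0,0,0.42,-0.45,1.5,-0.04,0],[0,0,0.56,-0.6,2.1,-0.04,0],[0,0,0.7,-0.8,2.7,-0.04,0],[0,0,0.84,-0.95,3.2,-0.04,0],[0,0,0.98,-1.1,3.7,-0.04,0],[0,0,1.12,-1.2,4.1,-0.04,0]]}}

```text
clock: 11.0
position: [461.6, -350.3, 356.9]
eef_rot: [180.0, -0.0, -58.1]
force: [0.1, 0.2, -0.6]
opening: 13.7
```

```bash
cat >> pose.py <<'E'
P,r=after(P,r,[0,0,1.12,-1.2,4.1,-.04])
E
python3 - <<'E'
from h import *; from pose import *
print(P,r,ctrl.sense()["position"],ctrl.sense()["eef_rot"])
print(rel(P,r,[460.06,-358.11,357.25],[180,0,-68.01]))
E
```

```text
[ 462.25 -348.62  357.25] [-180.      0.    -57.68] [ 461.63861488 -350.29842078  356.92243585] [ 1.79962754e+02 -2.18552207e-02 -5.80835765e+01]
[-0.    -0.     0.18   0.137  0.138 -0.   ]
```

Request:
{"api": "arm_command", "payload": {"moves": [[0,0,0.1,0.08,0.08,0,0],[0,0,0.18,0.137,0.138,0,0],[0,0,0.18,0.137,0.138,0.5,0],[0,0,0.18,0.137,0.138,0.8,0],[0,0,0.18,0.137,0.138,1.0,0],[0,0,0.18,0.137,0.138,1.0,0],[0,0,0.18,0.137,0.138,1.0,0]]}}

```text
clock: 11.7
position: [460.2, -358.3, 307.4]
eef_rot: [180.0, -0.0, -68.0]
force: [-0.0, -0.8, -0.2]
opening: 13.6
```

```bash
python3 - <<'E'
from h import *
s=ctrl.sense();print(s["position"],s["eef_rot"],s["force"],s["clock"])
a=np.mean([ctrl.snapshot("side") for _ in range(2)],0).astype(np.uint8)
b=ctrl.snapshot("top")
R=lambda a:cv2.resize(a[:,:,::-1],(400,440),interpolation=2)
cv2.imwrite("pics/p3.png",np.hstack([R(a[225:281,255:306]),R(b[205:245,318:354])]))
p=s["position"];print(proj("side",[p-[0,0,238.5],p-[0,0,164],[460,-359,36]]))
E
```

```text
[ 460.19234555 -358.26208744  307.35972019] [ 1.79999295e+02 -2.34498443e-02 -6.80029657e+01] [-0.01000759 -0.79495545 -0.16656835] 11.7
[[286.28049551 253.68949288]
 [285.10903768 232.41580073]
 [286.74409002 262.88299534]]
```

View pics/p3.png

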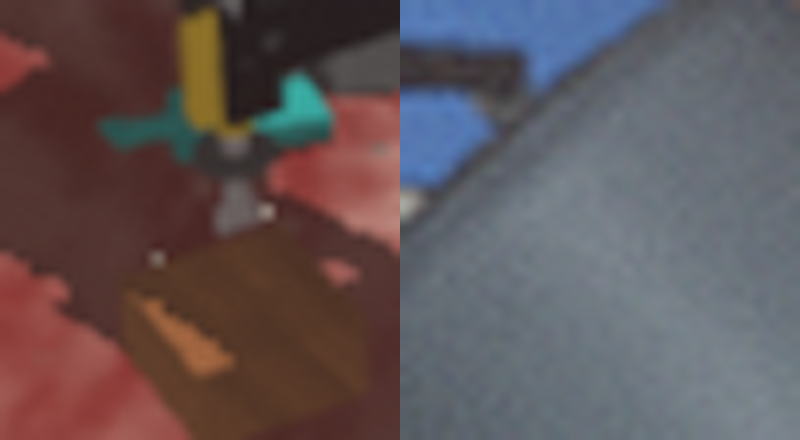

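Side crop: the key hangs square above the holder, with its tip at (284.5,253). The top view of the screw is hidden by the arm. I return the key the way it came out, checking the force on the way down.

Request:
{"api": "arm_command", "payload": {"moves": [[0,0,0,0,0,0.3,0],[0,0,0,0,0,0.55,0],[0,0,0,0,0,0.65,0],[0,0,0,0,0,0.72,0],[0,0,0,0,0,0.8,0],[0,0,0,0,0,0.8,0]]}}

```text
clock: 12.45
position: [460.0, -358.0, 266.9]
eef_rot: [180.0, 0.0, -68.0]
force: [-0.1, -0.5, -0.8]
opening: 13.5
```

Request:
{"api": "arm_command", "payload": {"moves": [[0,0,0,0,0,0.2,0],[0,0,0,0,0,0.4,0],[0,0,0,0,0,0.49,0],[0,0,0,0,0,0.49,0],[0,0,0,0,0,0.49,0]]}}

```text
clock: 12.95
position: [459.8, -357.8, 242.6]
eef_rot: [180.0, 0.1, -68.0]
force: [-2.1, 0.9, 2.8]
opening: 13.4
```

Request:
{"api": "arm_command", "payload": {"moves": [[0,0,0,0,0,0,0.45],[0,0,0,0,0,0,0.45],[0,0,0,0,0,0,0.45],[0,0,0,0,0,0,0.45],[0,0,0,0,0,-0.4,0.45],[0,0,0,0,0,-0.9,0.45],[0,0,0,0,0,-1.6,0.45],[0,0,0,0,0,-2.4,0.45]]}}

```text
clock: 13.75
position: [459.7, -357.8, 362.9]
eef_rot: [179.9, 0.2, -68.0]
force: [1.0, -0.6, 0.3]
opening: 39.0
```

```bash
python3 - <<'E'
from h import *; from mv import *
s=ctrl.sense();print(s["position"],s["eef_rot"],s["opening"],s["clock"])
P=[460.06,-358.11,357.25-50-65.0+0.5+120];r=[180,0,-68.01]
print(P); print(rel(P,r,[546.5,-66,362],[180,0,-4]))
E
```

```text
[ 459.70120849 -357.79019213  362.86998543] [ 1.79946086e+02  1.53824743e-01 -6.80150269e+01] 38.963608491653446 13.75
[460.06, -358.11, 362.75]
[ 0.     0.    -1.117 -4.77  -3.791  0.015]
```

```bash
python3 - <<'E'
from mv import *
print(rel([460.06,-358.11,362.75],[180,0,-68.01],[240,-560,390],[180,0,-40]))
P,r=after([460.06,-358.11,362.75],[180,0,-68.01],[0,0,-.5,2.1,5.59,-.54]);print(P,r)
print(rel(P,r,[546.5,-66,362],[180,0,-4]))
E
```

```text
[ 0.     0.    -0.489  2.096  5.593 -0.545]
[ 240.21 -560.13  389.75] [180.     0.   -39.36]
[  0.      0.     -0.617  -1.531 -11.526   0.555]
```

Request:
{"api": "arm_command", "payload": {"moves": [[0,0,-0.1,0.3,0.8,-0.1,0.6],[0,0,-0.2,0.6,1.6,-0.2,0.6],[0,0,-0.3,0.95,2.5,-0.3,0.6],[0,0,-0.4,1.3,3.4,-0.4,0.6],[0,0,-0.5,1.6,4.3,-0.5,0.6],[0,0,-0.5,1.9,5.1,-0.54,0.6],[0,0,-0.5,2.1,5.59,-0.54,0.6],[0,0,-0.5,2.1,5.59,-0.54,0.6]]}}

```text
clock: 14.55
position: [237.2, -562.8, 389.8]
eef_rot: [179.9, -0.1, -39.6]
force: [0.9, -0.7, 0.0]
opening: 52.2
```

```bash
python3 - <<'E'
from h import *
a=np.mean([ctrl.snapshot("side") for _ in range(4)],0).astype(np.uint8)
b=np.mean([ctrl.snapshot("top") for _ in range(4)],0).astype(np.uint8)
cv2.imwrite("pics/sA.png",a[:,:,::-1]);cv2.imwrite("pics/tA.png",b[:,:,::-1])
R=lambda a,w,h:cv2.resize(a[:,:,::-1],(w,h),interpolation=2)
cv2.imwrite("pics/p4.png",np.hstack([R(a[150:280,265:350],392,600),R(b[160:260,330-50:415-67+67],408,300).repeat(2,0)]))
E
```

```text
(no output)
```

View pics/p4.png

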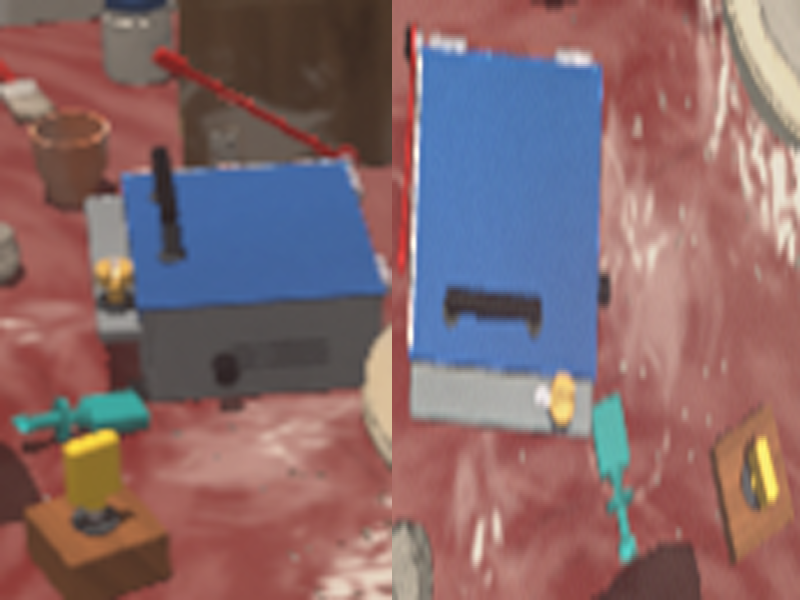

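The picture shows the key standing in its holder (side ~(285,253)). The tab now points left, parallel to the front edge and clear of the cover (top ~(330,226)). Next I measure the pointer angle and the bar from these clean averages.

```bash
cat > ptr.py <<'E'
from h import *
def redpts(im,w,thr=70):
    c=im[w[1]:w[3],w[0]:w[2]].astype(float); s=(c[...,0]-c[...,1:].max(2))/c[...,0].clip(1)
    ys,xs=np.nonzero((s>.62)); return np.c_[xs+w[0],ys+w[1]]
E
python3 - <<'E'
from ptr import *
np.set_printoptions(precision=2,suppress=True,linewidth=160)
a=cv2.imread("pics/sA.png")[:,:,::-1];b=cv2.imread("pics/tA.png")[:,:,::-1]
ps=redpts(a,(294,155,346,186));pt=redpts(b,(276,160,292,208))
print(len(ps),ps[:,0].min(),ps[:,0].max(),len(pt),pt[:,1].min(),pt[:,1].max())
def line(p): return cv2.fitLine(p.astype(np.float32),cv2.DIST_HUBER,0,.01,.01).ravel()
ls,lt=line(ps),line(pt);print(ls,lt)
es=ls[2:]+ls[:2]/ls[0]*(np.array([[ps[:,0].min()-.5],[ps[:,0].max()+.5]])-ls[2])
et=lt[2:]+lt[:2]/lt[1]*(np.array([[pt[:,1].max()+.5],[pt[:,1].min()-.5]])-lt[3])
print(es,et)
T0,e0=tri(es[0],et[0]);T1,e1=tri(es[1],et[1]);print(T0,e0,T1,e1)
d=T1-T0;print("len",np.linalg.norm(d),"ang",np.degrees(np.arctan2(-d[2],np.hypot(d[0],d[1]))),"yaw",np.degrees(np.arctan2(d[1],d[0])))
# plane intersection: line angle from planes of both views
def pl(n,l):
    o,v1=ray(n,l[2:]-15*l[:2]);_,v2=ray(n,l[2:]+15*l[:2]);q=np.cross(v1,v2);return q/np.linalg.norm(q)
d=np.cross(pl("side",ls),pl("top",lt));d*=np.sign(d[0]);d/=np.linalg.norm(d);print("dir",d,"ang",np.degrees(np.arctan2(-d[2],np.hypot(d[0],d[1]))))
# assume direction in vertical box plane yaw psi, side plane only
n=pl("side",ls)
for psi in(-2.5,-3.5,-4.5):
    c,s=np.cos(np.radians(psi)),np.sin(np.radians(psi)); print(psi,np.degrees(np.arctan((n[0]*c+n[1]*s)/n[2])))
# cover edges
M={};wins={"side":(285,175,355,225),"top":(275,155,360,230)}
for nme,im in(("side",a),("top",b)):
    w=wins[nme];h=hsv(im)[w[1]:w[3],w[0]:w[2]].astype(int)
    m=((h[...,0]>100)&(h[...,0]<125)&(h[...,1]>110)).astype(np.uint8)
    M[nme]=cv2.morphologyEx(m,cv2.MORPH_CLOSE,np.ones((9,9),np.uint8)).astype(float)
for k in(["side"],["top"],["side","top"]):
    q,f=fit(lambda q:boxpts(np.array([q[0],q[1],82]),q[2],(q[3],q[4],0)),[606,-82,-.07,175,198],{j:M[j] for j in k},wins,(5,5,.05,5,5)); print(k,q,np.degrees(q[2]),f)
dk=(b[200:220,290:336].max(2)<80);ys,xs=np.nonzero(dk);print(len(xs),xs.min()+290,xs.max()+290,xs.mean()+290,ys.mean()+200)
for cset in [(xs<20),(xs>=20)]: print(xs[cset].mean()+290,ys[cset].mean()+200)
E
```

```text
60 299 340 65 165 204
[  0.87   0.5  314.43 170.18] [  0.1   -0.99 284.32 187.81]
[[298.5  161.1 ]
 [340.5  185.04]] [[282.63 204.5 ]
 [286.69 164.5 ]]
[554.43  28.48 182.75] 0.44401630718272145 [708.36  20.42  76.77] 1.293700437590644
len 187.05045553273303 ang 34.509589375220244 yaw -2.9973755625065293
dir [ 0.81 -0.04 -0.58] ang 35.34614069992754
-2.5 35.45619466671449
-3.5 35.17835537256874
-4.5 34.89032782918656
['side'] [602.11 -84.32  -0.07 174.43 198.82] -3.8816716116399084 1.5319615043910277
['top'] [607.15 -83.43  -0.06 174.63 195.7 ] -3.545609955004561 3.470170870980219
['side', 'top'] [605.71 -83.63  -0.06 174.52 196.34] -3.6502832930510665 24.657136077652186
111 298 328 312.8288288288288 210.51351351351352
303.1904761904762 210.0
318.69565217391306 210.82608695652175
```

Request:
{"api": "arm_command", "payload": {"moves": [[0,0,0,-0.05,-0.5,0,0.6],[0,0,0,-0.15,-1.3,0.05,0.6],[0,0,0,-0.3,-2.2,0.1,0.6],[0,0,0,-0.4,-3.1,0.15,0.6],[0,0,0,-0.55,-4.05,0.2,0.6],[0,0,0,-0.65,-5.0,0.25,0.6],[0,0,0,-0.8,-5.95,0.3,0.6],[0,0,0,-0.9,-6.9,0.3,0.6]]}}

```text
clock: 15.75
position: [424.9, -262.2, 374.7]
eef_rot: [-180.0, 0.0, -39.3]
force: [1.6, -0.6, -0.5]
opening: 52.1
```

```bash
python3 - <<'E'
from mv import *; from cell import ctrl
P,r=after([240.21,-560.13,389.75],[180,0,-39.36],[0,0,0,-.9,-6.9,.3]);print(P,r,ctrl.sense()["position"])
print(rel(P,r,[546.5,-66,350],[180,0,-3.65]))
E
```

```text
[ 424.21 -264.85  374.75] [180.     0.   -39.36] [ 424.90235999 -262.24555604  374.71014364]
[ 0.     0.    -0.623 -0.631 -4.626  0.495]
```

Request:
{"api": "arm_command", "payload": {"moves": [[0,0,-0.12,-0.12,-0.9,0.1,0.6],[0,0,-0.24,-0.25,-1.8,0.2,0.6],[0,0,-0.36,-0.37,-2.7,0.3,0.6],[0,0,-0.48,-0.48,-3.5,0.4,0.6],[0,0,-0.6,-0.57,-4.2,0.495,0.6],[0,0,-0.623,-0.631,-4.626,0.495,0.6],[0,0,-0.623,-0.631,-4.626,0.495,0.6],[0,0,-0.623,-0.631,-4.626,0.495,0.6]]}}

```text
clock: 16.55
position: [546.4, -65.2, 350.0]
eef_rot: [180.0, 0.0, -3.6]
force: [0.6, -0.2, 0.2]
opening: 52.1
```

Request:
{"api": "arm_command", "payload": {"moves": [[0,0,0,0,0,0,0.6],[0,0,0,0,0,0.4,0.6],[0,0,0,0,0,0.8,0.6],[0,0,0,0,0,1.1,0.6],[0,0,0,0,0,1.36,0.6],[0,0,0,0,0,1.36,0.6],[0,0,0,0,0,1.36,0.6]]}}

```text
clock: 17.25
position: [546.5, -66.6, 282.1]
eef_rot: [180.0, 0.0, -3.7]
force: [0.2, 0.4, 0.1]
opening: 52.5
```

Close on the bar, lightly first.

Request:
{"api": "arm_command", "payload": {"moves": [[0,0,0,0,0,0,0],[0,0,0,0,0,0,0],[0,0,0,0,0,0,0],[0,0,0,0,0,0,0],[0,0,0,0,0,0,0],[0,0,0,0,0,0,0]], "newtons": 15}}

```text
clock: 17.85
position: [546.4, -65.9, 282.0]
eef_rot: [-180.0, 0.0, -3.7]
force: [0.2, -0.7, 0.7]
opening: 13.7
```

Request:
{"api": "arm_command", "payload": {"moves": [[0,0,0,0,0,0,0],[0,0,0,0,0,0,0],[0,0,0,0.03,0,-0.1,0],[0,0,0,0.066,0,-0.208,0],[0,0,0,0.105,0,-0.31,0],[0,0,0,0.146,0,-0.41,0],[0,0,0,0.146,0,-0.41,0],[0,0,0,0.146,0,-0.41,0]], "newtons": 45}}

```text
clock: 18.65
position: [553.4, -66.4, 302.4]
eef_rot: [-180.0, 0.1, -3.7]
force: [-0.9, -0.9, -6.7]
opening: 12.3
```

Request:
{"api": "arm_command", "payload": {"moves": [[0,0,0,0.045,0,-0.1,0],[0,0,0,0.094,0,-0.194,0],[0,0,0,0.202,0,-0.384,0],[0,0,0,0.322,0,-0.566,0],[0,0,0,0.454,0,-0.738,0],[0,0,0,0.6,0,-0.9,0],[0,0,0,0.754,0,-1.052,0],[0,0,0,0.754,0,-1.052,0]]}}

```text
clock: 19.45
position: [590.4, -68.7, 357.1]
eef_rot: [180.0, 0.3, -3.6]
force: [-9.8, -1.6, 0.5]
opening: 12.7
```

```bash
python3 - <<'E'
from h import *
s=ctrl.sense();print(s["position"],s["eef_rot"],s["opening"],s["clock"],s["force"])
a=np.mean([ctrl.snapshot("side") for _ in range(4)],0).astype(np.uint8)
cv2.imwrite("pics/sB.png",a[:,:,::-1]);print(ctrl.sense()["position"])
cv2.imwrite("pics/p5.png",cv2.resize(a[125:225,270:370,::-1],(600,600),interpolation=2))
E
```

```text
[590.42528389 -68.65060492 357.13943575] [179.9851128    0.30412699  -3.61644823] 12.693818231528912 19.45 [-9.81257216 -1.56219042  0.53365367]
[589.78972092 -68.63394501 356.38077484]
```

View pics/p5.png

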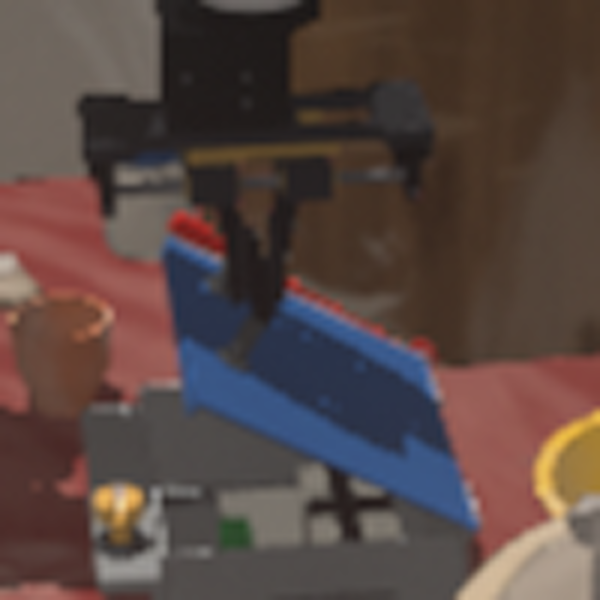

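```bash
cat > ang.py <<'E'
from ptr import *
def pl(n,l):
    o,v1=ray(n,l[2:]-15*l[:2]);_,v2=ray(n,l[2:]+15*l[:2]);q=np.cross(v1,v2);return q/np.linalg.norm(q)
def ang(l,psi=-3.65):
    n=pl("side",l);c,s=np.cos(np.radians(psi)),np.sin(np.radians(psi));return np.degrees(np.arctan((n[0]*c+n[1]*s)/n[2]))
def line(p): return cv2.fitLine(np.array(p,np.float32),cv2.DIST_HUBER,0,.01,.01).ravel()
def edges(a):
    h=a.astype(float);m=h[...,2]-h[...,0]  # blueness
    def cross(cols,bottom):
        out=[]
        for c in cols:
            col=m[150:222,c]; ok=np.nonzero(col>20)[0]
            if len(ok)<3: continue
            i=ok[-1] if bottom else ok[0]; j=i+1 if bottom else i-1
            if not 0<=j<len(col): continue
            fr=(col[i]-20)/(col[i]-col[j]); out.append((c,150+i+(fr if bottom else -fr)))
        return out
    return cross(list(range(303,307))+list(range(320,340)),False),cross(range(306,347),True)
if __name__=="__main__":
    import sys
    a=cv2.imread(sys.argv[1])[:,:,::-1]
    t,b=edges(a); print("top edge",ang(line(t)),np.round(t[::4],1).tolist());print("bottom edge",ang(line(b)),np.round(b[::5],1).tolist())
    p=redpts(a,(294,150,346,186));print("pointer",len(p),ang(line(p)))
    p=redpts(cv2.imread("pics/sA.png")[:,:,::-1],(294,150,346,186));print("pointer before",ang(line(p)))
E
python3 ang.py pics/sB.png; python3 - <<'E'
from h import *
for n in(-1,):
    s=ctrl.sense();print(s["position"],s["force"])
    p=s["position"]-[0,0,164]
    for hx in (692,693.5,695): 
        H=np.array([hx,-88,76]);d=(p-H);x=d[0]*np.cos(np.radians(-3.65))+d[1]*np.sin(np.radians(-3.65));print(hx,np.degrees(np.arctan2(d[2],-x))-15.64,np.hypot(x,d[2]))
E
```

```text
top edge 30.984812233084476 [[303.0, 166.6], [320.0, 174.8], [324.0, 176.6], [328.0, 178.6], [332.0, 180.6], [336.0, 182.3]]
bottom edge 30.730110074994425 [[306.0, 193.9], [311.0, 196.2], [316.0, 198.5], [321.0, 200.7], [326.0, 203.0], [331.0, 205.0], [336.0, 207.6], [341.0, 209.8], [346.0, 212.0]]
pointer 28 32.47275835477505
pointer before 35.13580299605783
[589.78972092 -68.63394501 356.38077484] [-9.60253339 -0.69287464  1.51243876]
692 32.78530061362704 155.57030460720688
693.5 32.37548531157606 156.56768439703882
695 31.970878629314804 157.57297256134441
```

Side crop: the cover is raised and the pointer shows just above its far edge. Lines measured in the image give cover 30.9° and pointer 35.1°, so the cover needs about 4° more.

Request:
{"api": "arm_command", "payload": {"moves": [[0,0,0,0.05,0,-0.055,0],[0,0,0,0.1,0,-0.11,0],[0,0,0,0.148,0,-0.164,0],[0,0,0,0.148,0,-0.164,0],[0,0,0,0.148,0,-0.164,0],[0,0,0,0.148,0,-0.164,0],[0,0,0,0.148,0,-0.164,0]]}}

```text
clock: 20.35
position: [597.6, -69.2, 363.9]
eef_rot: [180.0, 0.3, -3.6]
force: [-6.1, -1.5, -3.0]
opening: 12.5
```

```bash
python3 - <<'E'
from h import *
a=np.mean([ctrl.snapshot("side") for _ in range(4)],0).astype(np.uint8)
b=np.mean([ctrl.snapshot("top") for _ in range(2)],0).astype(np.uint8)
cv2.imwrite("pics/sC.png",a[:,:,::-1]);cv2.imwrite("pics/tC.png",b[:,:,::-1])
s=ctrl.sense();print(s["position"],s["eef_rot"],s["opening"],s["clock"],s["force"])
p=s["position"]-[0,0,164];H=np.array([693.5,-88,76]);d=p-H;x=d[0]*np.cos(np.radians(-3.65))+d[1]*np.sin(np.radians(-3.65));print(np.degrees(np.arctan2(d[2],-x))-15.64,np.hypot(x,d[2]))
R=lambda a:cv2.resize(a[:,:,::-1],(400,500),interpolation=2)
cv2.imwrite("pics/p6.png",np.hstack([R(a[135:225,280:352]),R(b[140:290,170:290])]))
E
python3 ang.py pics/sC.png
```

```text
[597.54610422 -69.14658291 363.86160458] [179.99527947   0.30108055  -3.63383869] 12.641876529155384 20.65 [-7.12609072 -2.37131919 -3.97763375]
36.30597982309431 157.29857144636125
top edge 33.964767183996784 [[303.0, 163.8], [320.0, 173.0], [324.0, 175.2], [328.0, 177.3], [332.0, 179.6], [336.0, 181.7]]
bottom edge 34.42728509728723 [[306.0, 190.5], [311.0, 193.0], [316.0, 195.7], [321.0, 198.5], [326.0, 201.1], [331.0, 203.6], [336.0, 206.5], [341.0, 209.0], [346.0, 211.7]]
pointer 5 33.17874162242055
pointer before 35.13580299605783
```

View pics/p6.png

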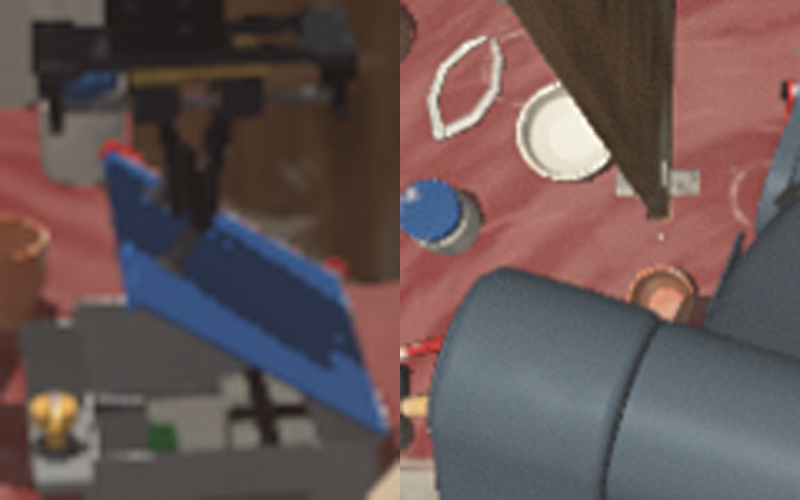

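```bash
python3 - <<'E'
from ang import *
np.set_printoptions(precision=2,suppress=True)
psi=np.radians(-3.65);B=rz(psi)
w=(285,150,355,225)
def mask(f):
    im=cv2.imread(f)[:,:,::-1].astype(float)[w[1]:w[3],w[0]:w[2]]
    m=((im[...,2]-im[...,0])>20).astype(np.uint8)
    n,l,st,_=cv2.connectedComponentsWithStats(m);m=(l==1+st[1:,4].argmax()).astype(np.uint8)
    z=np.zeros_like(m);pts=np.argwhere(m)[:,::-1].astype(np.int32);cv2.fillConvexPoly(z,cv2.convexHull(pts),1);return z.astype(float)
def gen(c,th,L,W,t=6):
    c=np.array([c[0],c[1],76.]);g=np.array([[x,y,z] for x in(0,-L) for y in(-W/2,W/2) for z in(0,t)])
    R=np.array([[np.cos(th),0,np.sin(th)],[0,1,0],[-np.sin(th),0,np.cos(th)]]);return (g@R.T)@B.T+c
ms={"A":mask("pics/sA.png"),"B":mask("pics/sB.png"),"C":mask("pics/sC.png")}
bl=lambda m:cv2.GaussianBlur(m,(0,0),1)
from scipy.optimize import minimize
def f(p):
    x,y,L,W,tb,tc=p
    return sum(((bl(hullmask("side",gen((x,y),t,L,W),*w))-bl(ms[k]))**2).sum() for k,t in(("A",0),("B",tb),("C",tc)))
p0=[690,-88,174,198,.55,.62];s=np.vstack([p0]+[np.array(p0)+np.eye(6)[i]*[5,5,4,4,.05,.05][i] for i in range(6)])
r=minimize(f,p0,method="Nelder-Mead",options=dict(initial_simplex=s,maxiter=1500,xatol=.001,fatol=1e-4))
x,y,L,W,tb,tc=r.x;print(r.x,r.fun,"thB,C deg",np.degrees([tb,tc]))
# pointer: tip centre etc from sA with same hinge
l=line(redpts(cv2.imread("pics/sA.png")[:,:,::-1],(294,150,346,186)))
pp=redpts(cv2.imread("pics/sA.png")[:,:,::-1],(294,150,346,186))
for off in(W/2+8,W/2+14):
    def g(q):
        P=[np.array([x,y,76])+B@[-rr*np.cos(q[0]),off,rr*np.sin(q[0])] for rr in(40,80,120,170)]
        return (proj("side",P)-l[2:])@[-l[1],l[0]]
    q=least_squares(g,[.6]);print(off,np.degrees(q.x),g(q.x),proj("side",[np.array([x,y,76])+B@[-181*np.cos(q.x[0]),off,181*np.sin(q.x[0])]]),pp[:,0].min())
t,b=edges(cv2.imread("pics/sA.png")[:,:,::-1])
E
```

```text
[693.82 -82.29 181.8  203.32   0.52   0.59] 12.103971706405119 thB,C deg [29.97 33.88]
109.66031438213544 [34.78] [-0.14 -0.07 -0.01  0.07] [[298.11 160.99]] 299
115.66031438213544 [33.83] [-0.5  -0.27 -0.04  0.27] [[297.54 160.94]] 299
```

Request:
{"api": "arm_command", "payload": {"moves": [[0,0,0,0.03,0,-0.024,0],[0,0,0,0.03,0,-0.024,0],[0,0,0,0.03,0,-0.024,0],[0,0,0,0.03,0,-0.024,0],[0,0,0,0.03,0,-0.024,0],[0,0,0,0.03,0,-0.024,0]]}}

```text
clock: 21.25
position: [599.0, -69.3, 365.2]
eef_rot: [180.0, 0.3, -3.6]
force: [-6.6, -1.6, -1.5]
opening: 12.8
```

```bash
python3 - <<'E'
from h import *
a=np.mean([ctrl.snapshot("side") for _ in range(4)],0).astype(np.uint8)
cv2.imwrite("pics/sD.png",a[:,:,::-1])
s=ctrl.sense();print(s["position"],s["qvel"].round(2),s["opening"],s["clock"],s["force"])
p=s["position"]-[0,0,164];H=np.array([693.5,-88,76]);d=p-H;x=d[0]*np.cos(np.radians(-3.65))+d[1]*np.sin(np.radians(-3.65));print(np.degrees(np.arctan2(d[2],-x))-15.64)
cv2.imwrite("pics/p7.png",cv2.resize(a[140:280,260:352,::-1],(394,600),interpolation=2))
E
python3 ang.py pics/sD.png
```

```text
[599.01673574 -69.25264286 365.18267724] [-0.03 -0.05  0.06  0.05  0.04 -0.01] 12.50795813404194 21.45 [-6.73532874 -0.60017942 -2.30341923]
37.02484225338606
top edge 35.04551957967753 [[303.0, 163.4], [320.0, 172.6], [324.0, 174.8], [328.0, 176.9], [332.0, 179.5], [336.0, 181.5]]
bottom edge 35.129483463216474 [[306.0, 189.7], [311.0, 192.5], [316.0, 195.2], [321.0, 197.9], [326.0, 200.8], [331.0, 203.3], [336.0, 206.2], [341.0, 208.9], [346.0, 211.7]]
pointer 1 3.925258160206391
pointer before 35.13580299605783
```

View pics/p7.png

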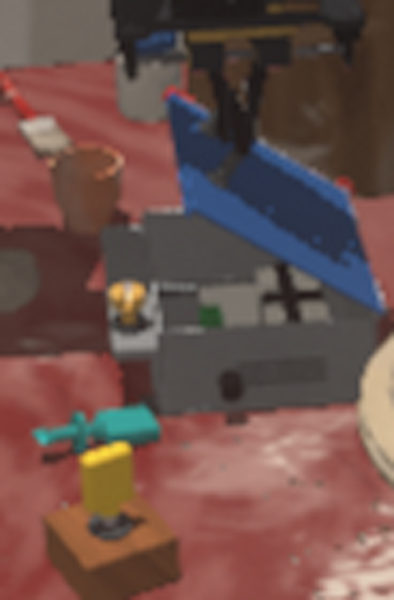

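The cover edges read 35.0° and 35.1° against the pointer's 35.1°. The key stands in its holder, the grip is firm and the arm is still, so I hand in.

```bash
python3 -c "
from cell import ctrl
print(ctrl.hand_in())"
```

```text
the job is handed in; nothing more can be done
None
```

I did the whole job in the order asked and handed it in at about 21.5 s of the 67 s. The gripper was still holding the cover steady at the pointer.

- **Key:** I took the large yellow key from its holder. I turned the screw anticlockwise until it stopped, where the torque jumped from about 0.07 to 0.45 N m. Then I stood the key back. The last picture shows it upright in the holder, and an earlier picture showed the tab clear of the cover.
- **Cover:** By the image lines, the cover's edges read 35.0° and 35.1° in the last picture. The pointer read 35.1° in the picture before the lift.
- **Disagreements:**
  - The arm's own geometry puts the cover at 37.0°.
  - A two-view estimate of the pointer gives 36.1°.
  - A separate model fit gave the pointer as 34.8° and put the cover 0.9° below it, before a final 0.7° lift.
  - I relied on the like-for-like image comparison, so the match may be off by about 1°.
- **Not checked:**
  - After the lift the cover hid the pointer almost completely, so I couldn't re-measure it. The small part still visible in the last picture looked in place.
  - The cup, bowl and jar looked in place in the late pictures, but I didn't re-measure them.
- **Look-alike keys:** The small yellow and turquoise keys fell over early on, before the arm had moved. I never touched them.

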